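Slide the ring-mandrel bar home past a quick lock of unknown state

TASK

Get the mandrel jig ready for work: slide its steel bar fully home, so that the bar's round flange closes up against the block that carries the knob, and leave the tools around it where they are. You cannot see whether the lock under the knob is on: if the bar stops after a few millimetres it is, and an eighth of a turn of the knob frees it (the same eighth of a turn would lock a free bar). There is no room behind the flange at first, so hold the bar in front of it to push partway, then take the bar again behind the flange to push it home.

Things in the scene. Friction and masses are not known exactly. Their poses are not given: they have to be found in the camera images.
- jig: mandrel jig screwed to the bench: aluminium base plate 96 (x) x 375 (y) x 8 mm with two grey blocks and between them a bare round steel bar, diameter 16 mm, along y at x = 0, axis 48 mm above the bench, its ends hidden in the blocks. Origin on the bench top, under the bar. +y is the way the bar is pushed home; z up
- lock_face (a point): where the bar enters the face of the lock block (the one with the knob), 48 mm above the bench, at y = +45 mm of the jig. Block: 80 mm wide (x), reaches from here 140 mm on in +y, top 80 mm above the bench. Axes as the jig's
- tail_face (a point): where the bar enters the face of the tail block, 48 mm above the bench, at y = -63 mm of the jig, so 108 mm from the lock block. Block: 80 mm wide (x), reaches from here 110 mm back in -y, top 80 mm above the bench. Axes as the jig's
- bar (a joint): bar's travel along the jig's +y (m): 0 pulled back, 0.092 fully home, a hard stop. Starts at 0.001 to 0.006. About 2.5 N friction; stays where left. With the lock on it stops hard at about 0.010, wherever it started; past 0.02 the lock is off. Between 0.011 and 0.072 the bar is inside the lock and the knob jams
- flange (a point): centre of the round steel flange fixed on the bar, moving with it: diameter 72 mm, 12 mm thick along y, 48 mm above the bench, at y = -53 mm + travel of the jig. Its rear face starts only 5 to 10 mm from the tail block, with 86 to 91 mm of bare bar in front. Axes as the jig's
- knob_middle (a point): fixed point on the upright axis of the round black knob, half-way up it: 96 mm above the bench, at y = +120 mm of the jig. Knob: diameter 44 mm, unmarked, from 83 to 109 mm up; turns endlessly either way, friction 0.08 N m, stays where left, starts at an unknown angle. Over a turn the lock is on for 45 degrees, off for the next 45, and so on, four times each. Axes as the jig's
- file_middle (a point): bystander: flat steel file with a wooden handle, 205 mm long, lying on the bench; point on its axis at the ferrule, 12 mm above the bench
- wax_middle (a point): bystander: dark green wax ring tube standing upright, diameter 48 mm, 65 mm high; its centre
- beaker_middle (a point): bystander: open brass beaker, about 84 mm across, 110 mm high, standing upright; its centre

How it is judged:
By the outcome, as a careful person would: the job done as asked, in the order asked, and still so for the second after the job is handed in, with the robot touching nothing.
It also fails if it takes over 72 s, if anything falls off the work surface, if the arm or the gripper's body presses on something with over 40 N, if the wrist force passes 120 N, or if a joint passes its speed limit or range.

ROBOT

A 7-joint arm with a two-finger parallel gripper is mounted at the origin on the work surface. World frame = base frame: x ahead of the robot, y to its left, z up, the work surface at z = 0. Lengths are in mm, angles in rad, forces in N, time in s.
With the tool pointing down it reaches from about 350 to 900 mm from the base axis. Payload 8.1 kg.
Tool frame: the origin (TCP) lies at the very end of the fingers, on their centre line; the grasp point (between the pads) lies 19 mm behind it; z points along the fingers, y is the direction in which the jaws open and shut (so a half turn about z gives the same grasp; the last joint's range is limited). The gripper opens to 92 mm and grips with 3 to 60 N. Pads are 19 mm wide; open, the fingers measure 130 mm over their backs; the gripper's body (75 mm by 190 mm) begins 47 mm behind the grasp point.
Start: joints at [1.186, 0.434, 0.025, 1.573, -0.012, 1.134, -0.075], TCP at [173.779, -600.369, 226.742] pointing down, gripper open.
Joint ranges: [-2.62, 2.62], [-0.44, 2.09], [-1.27, 1.32], [0.08, 2.57], [-1.32, 4.46], [0.12, 2], [-2.74, 2.74]. Speed limits (rad/s): [2.22, 2.22, 3.01, 3.01, 3.14, 3.14, 3.14].

INTERFACE

Orientations are given as a unit quaternion [x, y, z, w].
In Python, from plant import manip gives the robot as it stands. The module is installed in compiled form; this text tells all that it offers.
- The arm moves only by the shell command python3 -m crank 'ROWS'. ROWS is JSON, a list of rows, each a list of 3 entries, a list of its own where there are three numbers: the shift along the tool's x, y, z in m, then the turn, a rotation vector about the tool's x, y, z in degrees, then the opening, from 0 (shut) to 1 (fully open). In form: [[[tx, ty, tz], [wx, wy, wz], hand], ...]. A call has exactly 8 rows; each row is the pose to reach, as a shift and turn from the pose measured when the call began, along the tool's axes at that moment; what a row does not reach only later rows make up. A row lasts 1/10 s, in which the tool goes at most 50 mm and 8.59 degrees, less where a joint would pass 70% of its speed; a pose out of reach is approached as far as the arm can. A call with a gripper value outside its range is refused whole. The fingers move at their own pace and stop on an object; the grip force is fixed at half the most. Time passes only in rows, so rows that repeat a pose let the fingers close, or fill a call up. It gives the time, the measured TCP pose, the force and the opening at its end, in the units of the state.
- manip.state(): the state, without advancing time (a new reading comes with each control period).
- manip.get_image(name): name is "scene" or "top" or "wrist"; returns the picture (400x640x3 uint8, red, green, blue); there is no depth.
- manip.get_calibration(name): a dict with "fx", "fy", "cx", "cy" (pixels), "xyz" and "orientation" of the camera in the world. Camera axes: x right, y down, z forward; pixel columns grow to the right and rows downward; lengths in mm; the calibration is good to about 2 mm. A picture is of the moment at which its call begins: read the wrist's pose just before it. get_calibration takes no time and is no camera call; for the wrist camera it gives the pose at the moment of the call.
- manip.close_job(): hands the job in, once; it reports no verdict.
The state is a dict: "time": time; "joint_positions": joint angles; "qd": joint speeds; "effort": joint torques, N m; "ee_pos": TCP position; "eef_rot": TCP orientation; "force": force on the tool from outside, world axes, zero at the start; "ft_torque": the same for the moment, N m; "opening": finger opening in mm.
Only numpy, scipy, OpenCV 4.12 (cv2) and the standard library are available. Lean on these libraries where they do the work, as an engineer would, in place of code of your own. Each camera call takes 0.05 s, during which the arm holds its last target.

## Working session

There is one attempt and no reset: what is moved stays moved. The work goes in short steps, Python scripts to look and compute and a shell command to move; the robot and the scene stay as the last step left them, time stands still between calls to the robot, and variables do not carry over. Pictures are saved under pics/ and viewed, and the job is handed in when it is done.

```bash
mkdir -p pics; ls; python3 - <<'E'
from plant import manip
import cv2
print(manip.state())
for n in ("scene","top","wrist"):
    c=manip.get_calibration(n); print(n,c)
    cv2.imwrite(f"pics/{n}0.png",manip.get_image(n)[:,:,::-1])
E
```

```text
pics
{'time': 0.0, 'joint_positions': array([ 1.18636036,  0.43520933,  0.02502034,  1.57410103, -0.01157289,
        1.13400182, -0.07508602]), 'qd': array([ 4.69116419e-04, -7.01678790e-05,  3.60333860e-04, -1.10840258e-03,
       -8.94638518e-04,  1.06741546e-03, -4.14978808e-05]), 'effort': array([ 5.22219198e-04, -6.67862034e+01,  9.84919444e-01, -3.14460111e+01,
       -6.06028922e-02,  4.26913938e-02,  1.72434725e-04]), 'ee_pos': array([ 173.59130675, -599.87457036,  225.9524959 ]), 'eef_rot': array([ 9.90093307e-01,  1.40408774e-01, -2.02366923e-04, -7.61212124e-04]), 'force': array([0.62418508, 0.46909856, 0.29223757]), 'ft_torque': array([-0.01830409, -0.05641507, -0.0313842 ]), 'opening': 91.67625950913843}
scene {'fx': 416.0177526470684, 'fy': 416.0177526470684, 'cx': 322.5349110189188, 'cy': 192.2889590951798, 'xyz': array([1506.49382173,  281.53896668,  617.65461473]), 'orientation': array([ 0.54834565,  0.6842581 , -0.372002  , -0.30450354])}
top {'fx': 477.1748014932014, 'fy': 477.1748014932014, 'cx': 312.2478746719182, 'cy': 196.97457116314064, 'xyz': array([ 466.40759665,   79.77098009, 1013.24546914]), 'orientation': array([ 0.71242544, -0.6952111 ,  0.0698143 , -0.06524946])}
wrist {'fx': 323.55520004348995, 'fy': 323.55520004348995, 'cx': 319.49888981279736, 'cy': 202.6784468901538, 'xyz': array([ 244.6492684 , -579.48086035,  384.12669278]), 'orientation': array([ 0.79148511, -0.59507816, -0.08435025,  0.11098799])}
```

View pics/top0.png

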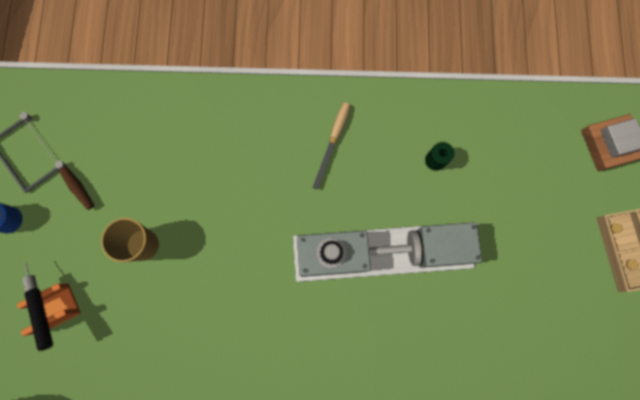

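View pics/scene0.png

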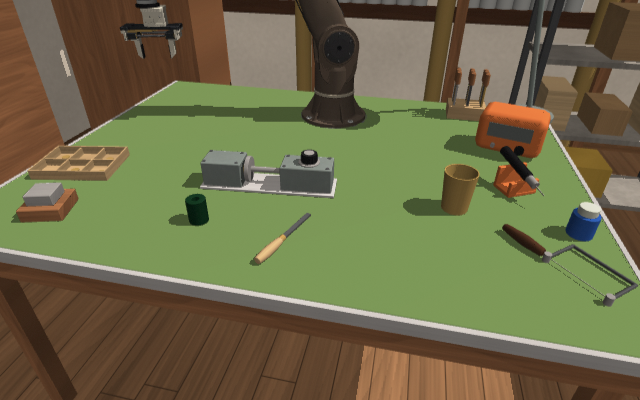

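View pics/wrist0.png

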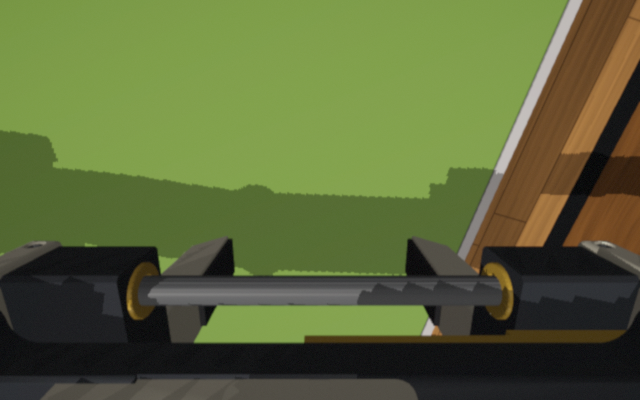

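The top view shows the jig with its knob at (331,252), the flange at about (417,247) and the tail block at (450,245). Next I'll measure the plate, the blocks and the knob.

```bash
cat > h.py <<'E'
import numpy as np, cv2
from scipy.spatial.transform import Rotation as R
from plant import manip
def ray(c,uv):
    d=np.array([(uv[0]-c['cx'])/c['fx'],(uv[1]-c['cy'])/c['fy'],1.]); return R.from_quat(c['orientation']).apply(d)
def onplane(c,uv,z):
    d=ray(c,uv); o=np.array(c['xyz']); return o+d*(z-o[2])/d[2]
def proj(c,p):
    q=R.from_quat(c['orientation']).inv().apply(np.array(p)-c['xyz']); return np.array([c['cx']+c['fx']*q[0]/q[2],c['cy']+c['fy']*q[1]/q[2]])
E
python3 - <<'E'
from h import *
c=manip.get_calibration('top')
im=cv2.imread('pics/top0.png'); hsv=cv2.cvtColor(im,cv2.COLOR_BGR2HSV)
sub=im[205:300,270:500]
cv2.imwrite('pics/topcrop.png',cv2.resize(sub,None,fx=3.4,fy=3.4,interpolation=cv2.INTER_CUBIC))
# not green in the region: whole jig silhouette; grey blocks / plate
m=np.zeros(im.shape[:2],np.uint8); m[205:300,270:500]=1
low=(hsv[:,:,1]<70)&(m>0)
plate=(low&(hsv[:,:,2]>185)).astype(np.uint8)
n,l,s,ce=cv2.connectedComponentsWithStats(low.astype(np.uint8)); print(s[s[:,4]>50],ce[s[:,4]>50])
pts=np.argwhere(plate)[:,::-1].astype(np.float32)
r=cv2.minAreaRect(pts); print(r)
bp=cv2.boxPoints(r); W=np.array([onplane(c,b,8) for b in bp]); print(bp,W.round(1)); print([np.linalg.norm(W[i]-W[i-1]) for i in range(4)])
dark=((hsv[:,:,2]<60)&(m>0)).astype(np.uint8)
n,l,s,ce=cv2.connectedComponentsWithStats(dark); print(s[s[:,4]>30],ce[s[:,4]>30])
for uv in [(331,252)]: print(onplane(c,uv,109),onplane(c,uv,96))
E
```

```text
[[     0      0    640    400 247316]
 [   293    222    189     60   8684]] [[317.16727587 197.67600155]
 [385.93482266 251.4465684 ]]
((382.02349853515625, 251.8058624267578), (43.486907958984375, 175.40489196777344), 85.60128784179688)
[[292.9117  236.85294]
 [467.79996 223.39996]
 [471.13528 266.7588 ]
 [296.24704 280.21176]] [[ 574.4  114.4    8. ]
 [ 612.3 -256.9    8. ]
 [ 520.9 -260.4    8. ]
 [ 484.4  104.6    8. ]]
[np.float64(90.50130565951079), np.float64(373.16857824190265), np.float64(91.45414002060852), np.float64(366.7952530005475)]
[[     0      0    640    400 255833]
 [   321    242     22     21    144]] [[319.48367099 199.46596022]
 [332.38194444 252.86111111]]
[536.66116342  38.08595156 109.        ] [537.67117276  37.48666145  96.        ]
```

View pics/topcrop.png

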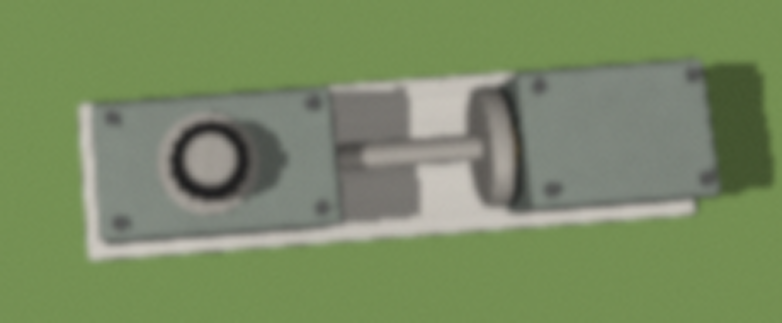

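The enlarged crop shows the block-top corners, the knob centred at crop (210,158), the bar, and the flange close to the tail block. I'll cast those corners onto z = 80.

```bash
python3 - <<'E'
from h import *
c=manip.get_calibration('top')
f=lambda p,z: onplane(c,(270+p[0]/3.4-.35,205+p[1]/3.4-.35),z)
L=[f(p,80)for p in[(93,103),(330,88),(342,220),(105,242)]]
T=[f(p,80)for p in[(515,75),(700,60),(717,190),(520,212)]]
for X in(L,T):
    print(np.round(X,1).tolist(),[round(np.linalg.norm(X[i]-X[i-1]))for i in range(4)])
far=(L[0]+L[3])/2; near=(L[1]+L[2])/2; tn=(T[0]+T[3])/2; tf=(T[1]+T[2])/2
d=far-tf; print('len(358)',np.linalg.norm(d),'yaw',np.degrees(np.arctan2(d[1],d[0])),np.degrees(np.arctan2(*(far-near)[1::-1])),np.degrees(np.arctan2(*(tn-tf)[1::-1])))
print('far',far,'near',near,'tn',tn,'tf',tf)
k=f((210,158),109); print('knob',k)
u=d/np.linalg.norm(d); 
for n,p,y in(('far',far,185),('near',near,45),('tn',tn,-63),('tf',tf,-173),('knob',k,120)): print(n,(p-u*y)[:2])
v=np.array([u[1],-u[0],0]);print('u',u,'v',v)
E
```

```text
[[570.6, 104.0, 80.0], [582.7, -32.8, 80.0], [507.3, -39.8, 80.0], [491.7, 94.8, 80.0]] [79, 137, 76, 136]
[[592.9, -140.2, 80.0], [604.4, -248.2, 80.0], [529.4, -254.8, 80.0], [514.2, -141.5, 80.0]] [79, 109, 75, 114]
len(358) 352.7315203472435 yaw 95.81893167162791 95.81938174929321 96.87120315237463
far [531.14768094  99.39556945  80.        ] near [544.97992864 -36.32371245  80.        ] tn [ 553.57525914 -140.86496234   80.        ] tf [ 566.90937324 -251.51841832   80.        ]
knob [538.33551195  37.32905881 109.        ]
far [549.90390967 -84.6511743 ]
near [549.54225455 -81.0918393 ]
tn [547.18800287 -78.18958474]
tf [549.36976475 -79.40984173]
knob [550.50171437 -82.05261281]
u [-1.01385020e-01  9.94847263e-01 -1.61152082e-16] v [0.99484726 0.10138502 0.        ]
```

The jig origin comes out at about (549.5, -81), with its +y axis along (-0.101, 0.995). The sizes agree with the given ones to about 1.5%. Next I'll move above the bar for a close wrist view, with tool x along jig +y.

```bash
cat >> h.py <<'E'
O=np.array([549.5,-81,0.]); YAW=5.82   # jig yaw
def jigR(): return R.from_euler('z',YAW,degrees=True)
def j2w(p): return O+jigR().apply(p)
def w2j(p): return jigR().inv().apply(np.array(p)-O)
def rel(pj,extra=0.):
    """shift (m) and turn (deg) in tool axes to put the TCP at jig point pj, tool x = jig +y turned by extra deg"""
    s=manip.state(); r=R.from_quat(s['eef_rot']); a=np.radians(YAW+90+extra)
    x=np.array([np.cos(a),np.sin(a),0]); z=np.array([0,0,-1.]); T=R.from_matrix(np.c_[x,np.cross(z,x),z])
    print('t',round(s['time'],2),'jig pos',w2j(s['ee_pos']).round(1),'force',jigR().inv().apply(s['force']).round(1),'open',round(s['opening'],1))
    print('shift',(r.inv().apply(j2w(pj)-s['ee_pos'])/1000).round(4).tolist(),'turn',np.degrees((r.inv()*T).as_rotvec()).round(2).tolist())
E
python3 -c "
from h import *
rel([0,-80,200])"
```

```text
t 0.15 jig pos [-426.5 -478.2  226.1] force [-0.1  0.1  1.1] open 91.5
shift [0.491, -0.3153, 0.0265] turn [-0.06, -0.04, -79.68]
```

```bash
python3 -m crank '[[[0.04,-0.026,0.002],[0,0,-7],1],[[0.08,-0.052,0.004],[0,0,-14],1],[[0.12,-0.078,0.006],[0,0,-21],1],[[0.16,-0.104,0.008],[0,0,-28],1],[[0.20,-0.13,0.01],[0,0,-35],1],[[0.24,-0.156,0.012],[0,0,-42],1],[[0.28,-0.18,0.015],[0,0,-49],1],[[0.32,-0.205,0.017],[0,0,-56],1]]'; python3 -c "
from h import *
rel([0,-80,200])"
```

```text
time: 0.95
ee_pos: [424.8, -312.6, 209.2]
eef_rot: [0.807, 0.591, 0.0, -0.001]
force: [0.9, -1.5, 0.1]
opening: 92.0
t 0.95 jig pos [-147.5 -217.7  209.2] force [ 0.7 -1.5  0.1] open 92.0
shift [0.185, 0.0807, 0.0093] turn [-0.04, -0.05, -23.41]
```

```bash
python3 -m crank '[[[0.037,0.016,0.002],[0,0,-5],1],[[0.074,0.032,0.004],[0,0,-10],1],[[0.111,0.048,0.006],[0,0,-15],1],[[0.148,0.064,0.008],[0,0,-20],1],[[0.185,0.081,0.009],[0,0,-23.4],1],[[0.185,0.081,0.009],[0,0,-23.4],1],[[0.185,0.081,0.009],[0,0,-23.4],1],[[0.185,0.081,0.009],[0,0,-23.4],1]]'; python3 - <<'E'
from h import *
rel([0,-80,200])
c=manip.get_calibration('wrist'); im=manip.get_image('wrist')[:,:,::-1]; np.save('pics/w1.npy',c)
cv2.imwrite('pics/w1.png',im); print(c, w2j(c['xyz']))
for p in[(0,45,48),(0,120,109),(40,45,80),(-40,45,80),(0,-41,48+36),(40,185,80),(-40,185,80)]: print(p,proj(c,j2w(p)).round(1))
E
```

```text
time: 1.75
ee_pos: [557.2, -161.8, 200.0]
eef_rot: [0.671, 0.741, -0.0, -0.001]
force: [-0.5, 0.4, 0.2]
opening: 91.8
t 1.75 jig pos [ -0.6 -81.2 200. ] force [-0.5  0.5  0.2] open 91.8
shift [0.0012, 0.0006, -0.0] turn [-0.09, -0.03, -0.1]
{'fx': 323.55520004348995, 'fy': 323.55520004348995, 'cx': 319.49888981279736, 'cy': 202.6784468901538, 'xyz': array([549.60775645, -87.96350529, 358.11029314]), 'orientation': array([0.98908182, 0.04927109, 0.00590251, 0.13876122])} [ -0.59892329  -6.93853791 358.11029314]
(0, 45, 48) [320.8  48.5]
(0, 120, 109) [320.8 -98.7]
(40, 45, 80) [372.   40.9]
(-40, 45, 80) [269.7  41.2]
(0, -41, 84) [321.  152.1]
(40, 185, 80) [ 380.9 -191.2]
(-40, 185, 80) [ 260.3 -190.6]
```

View pics/w1.png

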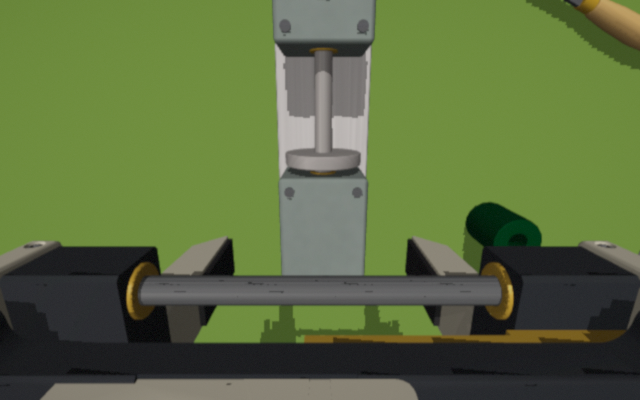

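The wrist view shows the bar at column ~323, the lock block's top edge at row ~42 (columns 275–374), the flange at rows 150–172, and the tail block's front edge at row ~172. I'll refine those from line edges.

```bash
python3 - <<'E'
from h import *
c=np.load('pics/w1.npy',allow_pickle=True).item(); im=cv2.imread('pics/w1.png')
g=cv2.cvtColor(im,cv2.COLOR_BGR2GRAY).astype(float); hsv=cv2.cvtColor(im,cv2.COLOR_BGR2HSV)
for r in (10,25,200,220,240,260):   # block side edges vs green
    cols=np.where(hsv[r,240:400,1]<70)[0]+240
    a,b=cols[0],cols[-1]; print('block row',r,a,b,w2j(onplane(c,(a-.0,r),80)).round(1),w2j(onplane(c,(b+1,r),80)).round(1))
for r in (60,70,80,90,100):
    d=cv2.GaussianBlur(g,(3,3),0)[r,300:350]; dd=np.diff(d); a=300+np.argmax(np.abs(dd[:25]));b=325+np.argmax(np.abs(dd[25:]))
    print('bar',r,a,b,w2j(onplane(c,((a+b)/2+.5,r),48)).round(1),g[r,308:342:2].astype(int))
print(hsv[140:180,310,2],hsv[30:60,295,2])
cv2.imwrite('pics/w1c.png',cv2.resize(im[0:200,250:400],None,fx=4,fy=3,interpolation=cv2.INTER_CUBIC))
E
```

```text
block row 10 273 374 [-36.5  66.7  80. ] [41.4 66.5 80. ]
block row 25 273 374 [-36.9  56.4  80. ] [41.9 56.2 80. ]
block row 200 279 366 [-37.5 -84.   80. ] [ 41.  -84.1  80. ]
block row 220 280 365 [ -37.2 -102.8   80. ] [  40.8 -102.9   80. ]
block row 240 281 364 [ -37.  -122.3   80. ] [  40.6 -122.5   80. ]
block row 260 281 364 [ -37.7 -142.6   80. ] [  41.4 -142.7   80. ]
bar 60 313 332 [ 2.  35.7 48. ] [118 116 113  94  91  97 104 100  96  84  75  66  87 118 116 118 116]
bar 70 324 332 [ 6.9 27.4 48. ] [119 118 113  95  90  97 108 114 107  86  75  66  90 119 116 117 116]
bar 80 315 332 [ 2.9 19.1 48. ] [120 118 116 102 129 144 155 154 148 137 123 103  94 120 116 117 117]
bar 90 315 332 [ 2.9 10.6 48. ] [119 119 116 108 129 144 157 153 148 137 121 101 104 120 117 118 118]
bar 100 315 332 [ 2.9  1.9 48. ] [119 119 118 110 128 144 157 153 148 137 120 100 100 120 117 118 118]
[189 190 189 189 189 189 188 181 146 114 108 107 108 109 110 113 130 155
 163 164 164 164 164 163 162 162 162 162 158 136  94  71  68  56  50  46
  60  88 113 132] [133 132 133 133 134 135 134 133 124 111  97  81  68  54  45  41  41  40
  39  40  41  42  41  40  40  42  63 102 116 118]
```

View pics/w1c.png

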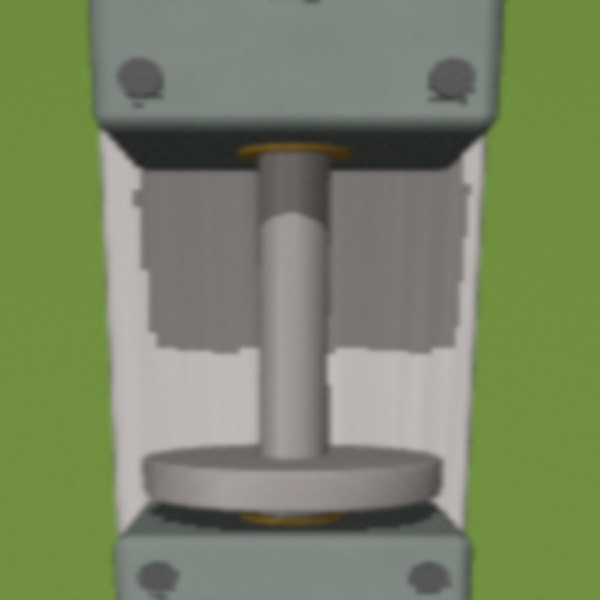

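```bash
sed -i 's/^O=.*/O=np.array([551.7,-80.8,0.]); YAW=5.7/' h.py; python3 - <<'E'
from h import *
c=np.load('pics/w1.npy',allow_pickle=True).item()
for n,uv,z in(('lockedge 45',(323,40),80),('tail edge -63',(323,178),80),('fl front',(323,156.2),84),('fl rear',(323,169.3),84),('bar top enters lock',(323,50.5),56)): print(n,w2j(onplane(c,uv,z)).round(1))
rel([0,-27,120]); rel([0,-27,30])
E
```

```text
lockedge 45 [-0.6 45.8 80. ]
tail edge -63 [ -0.3 -64.   80. ]
fl front [ -0.4 -44.4  84. ]
fl rear [ -0.4 -55.6  84. ]
bar top enters lock [-0.4 42.1 56. ]
t 1.8 jig pos [ -2.7 -81.5 200.1] force [-0.9 -0.   0.4] open 91.8
shift [0.0545, 0.0028, 0.0801] turn [-0.08, -0.02, -0.02]
t 1.8 jig pos [ -2.7 -81.5 200.1] force [-0.9 -0.   0.4] open 91.8
shift [0.0544, 0.0029, 0.1701] turn [-0.08, -0.02, -0.02]
```

Everything agrees to about 1 mm, with travel at about 3 mm. I'll go over the bar in front of the flange, at jig y = -25, and descend.

```bash
python3 -m crank '[[[0.03,0.003,0.02],[0,0,0],1],[[0.056,0.003,0.04],[0,0,0],1],[[0.056,0.003,0.07],[0,0,0],1],[[0.056,0.003,0.10],[0,0,0],1],[[0.056,0.003,0.13],[0,0,0],1],[[0.056,0.003,0.155],[0,0,0],1],[[0.056,0.003,0.17],[0,0,0],1],[[0.056,0.003,0.17],[0,0,0],1]]'; python3 - <<'E'
from h import *
rel([0,-25,30])
cv2.imwrite('pics/w2.png',manip.get_image('wrist')[:,:,::-1])
E
```

```text
time: 2.6
ee_pos: [552.7, -107.0, 28.6]
eef_rot: [0.672, 0.741, -0.001, -0.002]
force: [-0.4, 0.4, 0.2]
opening: 92.2
t 2.6 jig pos [ -1.6 -26.2  28.6] force [-0.4  0.4  0.2] open 92.2
shift [0.0012, 0.0016, -0.0015] turn [-0.27, -0.04, -0.1]
```

View pics/w2.png

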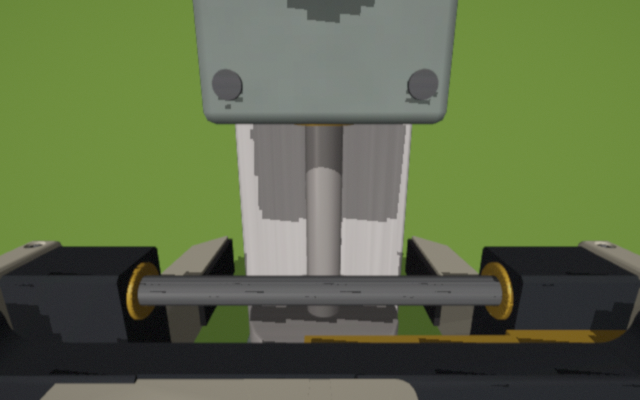

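The fingers straddle the bar (bar column ~324, finger mid-column 320), so I'll correct by 1.5 mm and close.

```bash
python3 -m crank '[[[0.001,0.0016,0],[0,0,0],1],[[0.001,0.0016,0],[0,0,0],0],[[0.001,0.0016,0],[0,0,0],0],[[0.001,0.0016,0],[0,0,0],0],[[0.001,0.0016,0],[0,0,0],0],[[0.001,0.0016,0],[0,0,0],0],[[0.001,0.0016,0],[0,0,0],0],[[0.001,0.0016,0],[0,0,0],0]]'; python3 -c "
from h import *
rel([0,-25,30])"
```

```text
time: 3.45
ee_pos: [555.3, -105.6, 29.9]
eef_rot: [0.672, 0.741, -0.001, -0.001]
force: [0.2, -0.9, -0.5]
opening: 40.4
t 3.45 jig pos [  1.1 -25.   29.9] force [ 0.1 -0.9 -0.5] open 40.4
shift [0.0, -0.0011, -0.0001] turn [-0.15, -0.02, -0.08]
```

```bash
python3 -m crank '[[[0,-0.0005,0],[0,0,0],0],[[0,-0.0005,0],[0,0,0],0],[[0,-0.0005,0],[0,0,0],0],[[0,-0.0005,0],[0,0,0],0],[[0,-0.0005,0],[0,0,0],0],[[0,-0.0005,0],[0,0,0],0],[[0,-0.0005,0],[0,0,0],0],[[0,-0.0005,0],[0,0,0],0]]'; python3 -c "
from h import *
rel([0,-25,30])"
```

```text
time: 4.25
ee_pos: [554.5, -105.7, 29.8]
eef_rot: [0.672, 0.741, -0.001, -0.001]
force: [-2.7, 0.4, 1.9]
opening: 15.1
t 4.25 jig pos [  0.3 -25.   29.8] force [-2.7  0.6  1.9] open 15.1
shift [0.0, -0.0003, -0.0002] turn [-0.18, -0.02, -0.08]
```

Gripped. Now a slow push of 12 mm, watching the force to see whether the lock is on.

```bash
python3 -m crank '[[[0.0015,0,0],[0,0,0],0],[[0.003,0,0],[0,0,0],0],[[0.0045,0,0],[0,0,0],0],[[0.006,0,0],[0,0,0],0],[[0.0075,0,0],[0,0,0],0],[[0.009,0,0],[0,0,0],0],[[0.0105,0,0],[0,0,0],0],[[0.0115,0,0],[0,0,0],0]]'; python3 -c "
from h import *
rel([0,-25,30])"
```

```text
time: 5.05
ee_pos: [553.8, -98.5, 29.9]
eef_rot: [0.673, 0.74, -0.002, 0.001]
force: [1.4, -15.6, -1.5]
opening: 15.0
t 5.05 jig pos [  0.3 -17.8  29.9] force [ -0.2 -15.7  -1.5] open 15.0
shift [-0.0072, -0.0003, -0.0001] turn [-0.16, 0.24, -0.25]
```

It stopped after about 7 mm with 15.7 N, against a bar friction of 2.5 N, so the lock is on. I'll back off 2 mm to unload the stop, then open.

```bash
python3 -m crank '[[[-0.002,0,0],[0,0,0],0],[[-0.002,0,0],[0,0,0],0],[[-0.002,0,0],[0,0,0],0],[[-0.002,0,0],[0,0,0],1],[[-0.002,0,0],[0,0,0],1],[[-0.002,0,0],[0,0,0],1],[[-0.002,0,0],[0,0,0],1],[[-0.002,0,0],[0,0,0],1]]'; python3 -m crank '[[[0,0,0],[0,0,0],1],[[0,0,0],[0,0,0],1],[[0,0,0],[0,0,0],1],[[0,0,0],[0,0,0],1],[[0,0,0],[0,0,0],1],[[0,0,-0.02],[0,0,0],1],[[0,0,-0.06],[0,0,0],1],[[0,0,-0.10],[0,0,0],1]]'; python3 - <<'E'
from h import *
rel([0,120,150])
E
```

```text
time: 5.85
ee_pos: [554.0, -100.3, 29.9]
eef_rot: [0.673, 0.74, -0.002, 0.001]
force: [-0.2, 1.3, -0.3]
opening: 50.3
time: 6.65
ee_pos: [553.6, -99.6, 130.5]
eef_rot: [0.673, 0.74, -0.003, -0.0]
force: [0.5, -0.9, 0.1]
opening: 91.7
t 6.65 jig pos [ -0.  -18.9 130.5] force [ 0.4 -1.   0.1] open 91.7
shift [0.1389, -0.0006, -0.0199] turn [-0.26, 0.19, -0.22]
```

```bash
python3 -m crank '[[[0.02,0,-0.02],[0,0,0],1],[[0.04,0,-0.02],[0,0,0],1],[[0.06,0,-0.02],[0,0,0],1],[[0.08,0,-0.02],[0,0,0],1],[[0.08,0,-0.02],[0,0,0],1],[[0.08,0,-0.02],[0,0,0],1],[[0.08,0,-0.02],[0,0,0],1],[[0.08,0,-0.02],[0,0,0],1]]'; python3 - <<'E'
from h import *
rel([0,120,150]); print(manip.state()['joint_positions'])
c=manip.get_calibration('wrist'); im=manip.get_image('wrist')[:,:,::-1]; np.save('pics/w3.npy',c)
cv2.imwrite('pics/w3.png',im); print(proj(c,j2w([0,120,109])),w2j(c['xyz']))
hsv=cv2.cvtColor(im,cv2.COLOR_BGR2HSV)
m=(hsv[:250,:,2]<55).astype(np.uint8)
n,l,s,ce=cv2.connectedComponentsWithStats(m); print(s[s[:,4]>80],ce[s[:,4]>80])
E
```

```text
time: 7.45
ee_pos: [546.0, -21.2, 150.1]
eef_rot: [0.673, 0.74, -0.003, -0.0]
force: [-0.1, -0.1, 0.3]
opening: 91.8
t 7.45 jig pos [  0.3  59.9 150.1] force [-0.1 -0.1  0.3] open 91.8
shift [0.0601, -0.0006, -0.0001] turn [-0.28, 0.21, -0.32]
[ 0.28708694  0.4357863  -0.47103287  1.82710057  0.24372357  0.94062167
 -0.19794275]
[319.62077254 134.21775243] [  1.05351859 134.81844959 307.92809946]
[[     0      0    640    250 157209]
 [   284     99     71     73   2017]
 [   220    240     12     10     85]
 [    53    246    104      4    308]
 [   484    247    102      3    299]] [[319.51618546 123.76540147]
 [319.59345563 134.79325731]
 [226.97647059 245.22352941]
 [104.24025974 247.99025974]
 [533.67892977 248.01672241]]
```

View pics/w3.png

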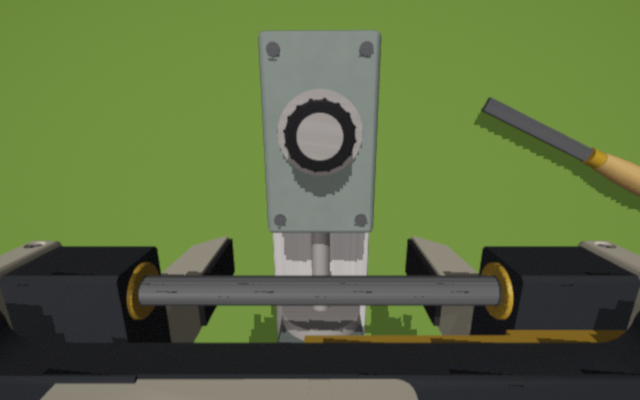

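The knob centre, (319.6,134.8), matches the prediction of (319.6,134.2). I'll descend around it with the TCP at z ≈ 87, above the block top at 80.

```bash
python3 -m crank '[[[0.02,-0.0005,0],[0,0,0],1],[[0.04,-0.0005,0],[0,0,0],1],[[0.06,-0.0005,0],[0,0,0],1],[[0.06,-0.0005,0.01],[0,0,0],1],[[0.06,-0.0005,0.03],[0,0,0],1],[[0.06,-0.0005,0.05],[0,0,0],1],[[0.06,-0.0005,0.062],[0,0,0],1],[[0.06,-0.0005,0.062],[0,0,0],1]]'; python3 -m crank '[[[0,0,0],[0,0,0],0],[[0,0,0],[0,0,0],0],[[0,0,0],[0,0,0],0],[[0,0,0],[0,0,0],0],[[0,0,0],[0,0,0],0],[[0,0,0],[0,0,0],0],[[0,0,0],[0,0,0],0],[[0,0,0],[0,0,0],0]]'; python3 - <<'E'
from h import *
rel([0,120,88])
E
```

```text
time: 8.3
ee_pos: [538.5, 37.3, 86.1]
eef_rot: [0.673, 0.739, -0.004, -0.001]
force: [1.0, 0.4, 0.0]
opening: 91.6
time: 9.1
ee_pos: [540.1, 37.5, 86.4]
eef_rot: [0.673, 0.739, -0.003, -0.0]
force: [6.3, 1.0, -2.6]
opening: 43.6
t 9.1 jig pos [  0.2 118.9  86.4] force [ 6.4  0.4 -2.6] open 43.6
shift [0.0011, -0.0002, -0.0016] turn [-0.3, 0.2, -0.37]
```

```bash
python3 -m crank '[[[0,0,0],[0,0,6.5],0],[[0,0,0],[0,0,13],0],[[0,0,0],[0,0,20],0],[[0,0,0],[0,0,27],0],[[0,0,0],[0,0,34],0],[[0,0,0],[0,0,41],0],[[0,0,0],[0,0,45],0],[[0,0,0],[0,0,45],0]]'; python3 - <<'E'
from h import *
rel([0,120,88],-45)
rel([0,120,88],45)
s=manip.state();print(s['ft_torque'])
E
```

```text
time: 9.9
ee_pos: [540.3, 37.6, 86.4]
eef_rot: [0.905, 0.425, -0.003, 0.001]
force: [1.7, -0.4, -2.6]
opening: 43.7
t 9.9 jig pos [  0.4 118.9  86.4] force [ 1.7 -0.6 -2.6] open 43.7
shift [0.0005, -0.0011, -0.0016] turn [-0.05, 0.35, -0.44]
t 9.9 jig pos [  0.4 118.9  86.4] force [ 1.7 -0.6 -2.6] open 43.7
shift [0.0005, -0.0011, -0.0016] turn [-0.31, 0.23, -90.44]
[ 0.36427768 -0.02512892 -0.07656677]
```

The turn measured 45.1° with the grip held. Now I'll open, lift, and go back over the bar.

```bash
python3 -m crank '[[[0,0,0],[0,0,0],1],[[0,0,0],[0,0,0],1],[[0,0,0],[0,0,0],1],[[0,0,0],[0,0,0],1],[[0,0,0],[0,0,0],1],[[0,0,-0.02],[0,0,0],1],[[0,0,-0.05],[0,0,0],1],[[0,0,-0.065],[0,0,0],1]]'; python3 - <<'E'
from h import *
rel([0,-17,140]); rel([0,-60,140])
E
```

```text
time: 10.7
ee_pos: [541.4, 38.1, 153.4]
eef_rot: [0.905, 0.425, -0.002, 0.001]
force: [1.1, 0.2, 0.4]
opening: 91.6
t 10.7 jig pos [  1.5 119.3 153.4] force [1.1 0.1 0.4] open 91.6
shift [-0.0967, 0.096, 0.0139] turn [-0.08, 0.25, -45.42]
t 10.7 jig pos [  1.5 119.3 153.4] force [1.1 0.1 0.4] open 91.6
shift [-0.1269, 0.1266, 0.014] turn [-0.08, 0.25, -45.42]
```

```bash
python3 -m crank '[[[-0.018,0.018,0.014],[0,0,-8],1],[[-0.036,0.036,0.014],[0,0,-16],1],[[-0.054,0.054,0.014],[0,0,-24],1],[[-0.072,0.072,0.014],[0,0,-32],1],[[-0.09,0.09,0.014],[0,0,-40],1],[[-0.099,0.098,0.014],[0,0,-45.4],1],[[-0.099,0.098,0.014],[0,0,-45.4],1],[[-0.099,0.098,0.014],[0,0,-45.4],1]]'; python3 - <<'E'
from h import *
rel([0.5,-20,30])
cv2.imwrite('pics/w4.png',manip.get_image('wrist')[:,:,::-1])
E
```

```text
time: 11.5
ee_pos: [553.4, -100.2, 139.9]
eef_rot: [0.672, 0.74, -0.002, 0.0]
force: [-0.4, 1.0, 0.3]
opening: 91.9
t 11.5 jig pos [ -0.2 -19.5 139.9] force [-0.3  1.   0.3] open 91.9
shift [-0.0002, 0.001, 0.1099] turn [-0.16, 0.15, -0.2]
```

View pics/w4.png

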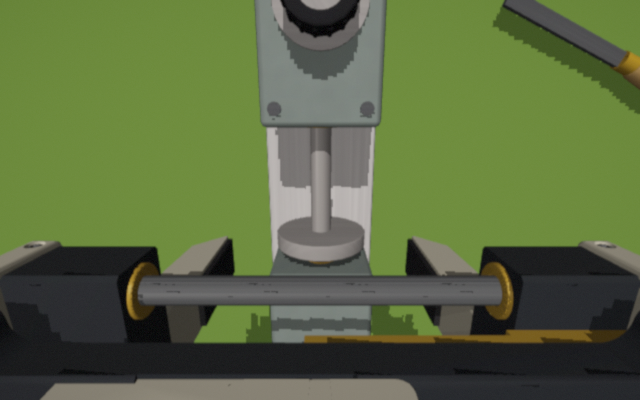

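The flange (rows 220–258) has advanced slightly off the tail block, and the bar is centred at column 320. I'll descend, grip and push.

```bash
python3 -m crank '[[[0,0.0007,0.03],[0,0,0],1],[[0,0.0007,0.06],[0,0,0],1],[[0,0.0007,0.09],[0,0,0],1],[[0,0.0007,0.11],[0,0,0],1],[[0,0.0007,0.11],[0,0,0],1],[[0,0.0007,0.11],[0,0,0],0],[[0,0.0007,0.11],[0,0,0],0],[[0,0.0007,0.11],[0,0,0],0]]'; python3 -m crank '[[[0,0,0],[0,0,0],0],[[0,0,0],[0,0,0],0],[[0,0,0],[0,0,0],0],[[0,0,0],[0,0,0],0],[[0,0,0],[0,0,0],0],[[0,0,0],[0,0,0],0],[[0,0,0],[0,0,0],0],[[0,0,0],[0,0,0],0]]';python3 -m crank '[[[0,0,0],[0,0,0],0],[[0,0,0],[0,0,0],0],[[0,0,0],[0,0,0],0],[[0.002,0,0],[0,0,0],0],[[0.004,0,0],[0,0,0],0],[[0.006,0,0],[0,0,0],0],[[0.008,0,0],[0,0,0],0],[[0.01,0,0],[0,0,0],0]]'; python3 - <<'E'
from h import *
rel([0,30,30])
E
```

```text
time: 12.35
ee_pos: [554.9, -99.6, 31.3]
eef_rot: [0.672, 0.741, -0.001, 0.001]
force: [-0.3, 0.3, -0.4]
opening: 72.5
time: 13.15
ee_pos: [554.0, -99.7, 31.2]
eef_rot: [0.672, 0.741, -0.002, 0.0]
force: [-3.5, -1.0, 1.6]
opening: 15.2
time: 13.95
ee_pos: [552.9, -89.6, 31.2]
eef_rot: [0.672, 0.741, -0.002, 0.0]
force: [-1.1, -3.8, 2.6]
opening: 14.8
t 13.95 jig pos [ 0.4 -8.9 31.2] force [-1.5 -3.6  2.6] open 14.8
shift [0.0389, -0.0004, 0.001] turn [-0.13, 0.19, -0.13]
```

It moved 10 mm at about 3.6 N, which is past the locked stop, so the bar is free. I'll push on another 37 mm.

```bash
python3 -m crank '[[[0.005,0,0],[0,0,0],0],[[0.01,0,0],[0,0,0],0],[[0.015,0,0],[0,0,0],0],[[0.02,0,0],[0,0,0],0],[[0.025,0,0],[0,0,0],0],[[0.03,0,0],[0,0,0],0],[[0.035,0,0],[0,0,0],0],[[0.037,0,0],[0,0,0],0]]'; python3 - <<'E'
from h import *
rel([0,30,30])
E
python3 -m crank '[[[0,0,0],[0,0,0],0],[[0,0,0],[0,0,0],1],[[0,0,0],[0,0,0],1],[[0,0,0],[0,0,0],1],[[0,0,0],[0,0,0],1],[[0,0,0],[0,0,0],1],[[0,0,0],[0,0,0],1],[[0,0,0],[0,0,0],1]]'
python3 -m crank '[[[0,0,0],[0,0,0],1],[[0,0,0],[0,0,0],1],[[0,0,0],[0,0,0],1],[[0,0,0],[0,0,0],1],[[0,0,-0.02],[0,0,0],1],[[0,0,-0.05],[0,0,0],1],[[0,0,-0.08],[0,0,0],1],[[0,0,-0.11],[0,0,0],1]]'
python3 - <<'E'
from h import *
rel([0,-60,140])
E
```

```text
time: 14.75
ee_pos: [549.2, -51.9, 31.1]
eef_rot: [0.672, 0.741, -0.002, 0.0]
force: [-2.6, -2.7, 5.4]
opening: 15.0
t 14.75 jig pos [ 0.4 29.  31.1] force [-2.8 -2.5  5.4] open 15.0
shift [0.001, -0.0004, 0.0011] turn [-0.13, 0.17, -0.09]
time: 15.55
ee_pos: [549.2, -51.9, 31.1]
eef_rot: [0.672, 0.741, -0.002, 0.0]
force: [-0.4, -0.8, -0.3]
opening: 66.3
time: 16.35
ee_pos: [549.2, -51.5, 142.2]
eef_rot: [0.672, 0.741, -0.002, 0.0]
force: [0.2, -0.3, -0.2]
opening: 91.8
t 16.35 jig pos [  0.4  29.4 142.2] force [ 0.1 -0.3 -0.2] open 91.8
shift [-0.0894, -0.0003, 0.0024] turn [-0.15, 0.16, -0.08]
```

```bash
python3 -m crank '[[[-0.03,0,0],[0,0,0],1],[[-0.06,0,0],[0,0,0],1],[[-0.09,0,0],[0,0,0],1],[[-0.1,0,0],[0,0,0],1],[[-0.1,0,0],[0,0,0],1],[[-0.1,0,0],[0,0,0],1],[[-0.1,0,0],[0,0,0],1],[[-0.1,0,0],[0,0,0],1]]'
python3 - <<'E'
from h import *
rel([0,-20,30])
c=manip.get_calibration('wrist'); im=manip.get_image('wrist')[:,:,::-1]; np.save('pics/w5.npy',c); cv2.imwrite('pics/w5.png',im)
for y in(-10,-5,0,5,10,15): print(y,proj(c,j2w([0,y,84])).round(1))
print(im[90:230:2,335].sum(1)//3)
E
```

```text
time: 17.15
ee_pos: [559.1, -149.4, 142.5]
eef_rot: [0.671, 0.742, -0.002, -0.0]
force: [0.5, 1.0, -0.2]
opening: 91.6
t 17.15 jig pos [  0.5 -69.  142.5] force [ 0.6  1.  -0.2] open 91.6
shift [0.0493, -0.0002, 0.1124] turn [-0.14, 0.13, 0.04]
-10 [319.8 134. ]
-5 [319.8 126.2]
0 [319.8 118.2]
5 [319.8 110.2]
10 [319.8 102.1]
15 [319.8  93.8]
[115 116 117 117 117 116 116 141 145 143 140 139 138 136 135 132 103 115
 116 116 116 115 116 116 116 116 115 116 116 116 116 117 116 116 116 116
 116 116 116 116 116 117 116 116 115 117 116 116 134 170  98  87  88  90
  88  85  90  90  90  90 102 131 134 132 130 129 129 129 129 129]
```

View pics/w5.png

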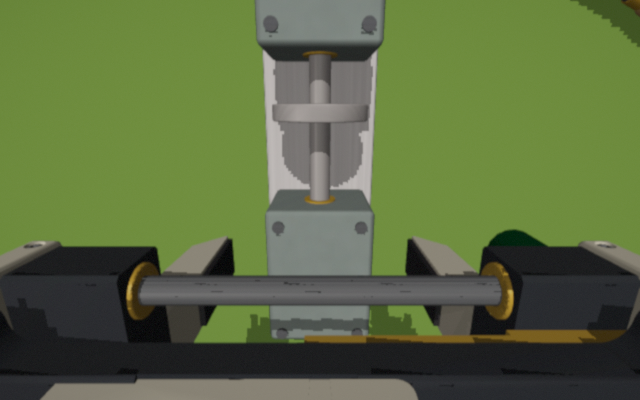

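The flange (rows 104–121) now sits at about y = -2.5 to +9, a travel of about 56 mm, with about 60 mm of free bar behind it. I'll take the bar behind the flange at y ≈ -18.

```bash
python3 -m crank '[[[0.03,0,0],[0,0,0],1],[[0.051,0,0],[0,0,0],1],[[0.051,0,0.02],[0,0,0],1],[[0.051,0,0.05],[0,0,0],1],[[0.051,0,0.08],[0,0,0],1],[[0.051,0,0.11],[0,0,0],1],[[0.051,0,0.112],[0,0,0],1],[[0.051,0,0.112],[0,0,0],0]]'; python3 -m crank '[[[0,0,0],[0,0,0],0],[[0,0,0],[0,0,0],0],[[0,0,0],[0,0,0],0],[[0,0,0],[0,0,0],0],[[0,0,0],[0,0,0],0],[[0,0,0],[0,0,0],0],[[0,0,0],[0,0,0],0],[[0,0,0],[0,0,0],0]]';python3 -m crank '[[[0,0,0],[0,0,0],0],[[0,0,0],[0,0,0],0],[[0,0,0],[0,0,0],0],[[0,0,0],[0,0,0],0],[[0,0,0],[0,0,0],0],[[0.003,0,0],[0,0,0],0],[[0.006,0,0],[0,0,0],0],[[0.01,0,0],[0,0,0],0]]'; python3 - <<'E'
from h import *
rel([0,15,30])
E
```

```text
time: 18.0
ee_pos: [553.5, -98.7, 30.5]
eef_rot: [0.671, 0.742, -0.002, -0.0]
force: [-0.3, -0.4, 0.4]
opening: 87.6
time: 18.8
ee_pos: [553.5, -98.7, 30.5]
eef_rot: [0.671, 0.742, -0.002, -0.001]
force: [-0.2, -0.6, -0.5]
opening: 24.4
time: 19.6
ee_pos: [552.8, -89.0, 30.5]
eef_rot: [0.671, 0.742, -0.002, -0.0]
force: [4.0, -1.8, -4.5]
opening: 15.1
t 19.6 jig pos [ 0.3 -8.2 30.5] force [ 3.8 -2.2 -4.5] open 15.1
shift [0.0232, -0.0003, 0.0004] turn [-0.18, 0.13, 0.03]
```

Moved 10 mm, so about 26 mm is left. I'll push 20 mm, then finish slowly.

```bash
python3 -m crank '[[[0.003,0,0],[0,0,0],0],[[0.006,0,0],[0,0,0],0],[[0.009,0,0],[0,0,0],0],[[0.012,0,0],[0,0,0],0],[[0.015,0,0],[0,0,0],0],[[0.018,0,0],[0,0,0],0],[[0.02,0,0],[0,0,0],0],[[0.02,0,0],[0,0,0],0]]'; python3 - <<'E'
from h import *
rel([0,15,30])
E
python3 -m crank '[[[0.0015,0,0],[0,0,0],0],[[0.003,0,0],[0,0,0],0],[[0.004,0,0],[0,0,0],0],[[0.005,0,0],[0,0,0],0],[[0.006,0,0],[0,0,0],0],[[0.007,0,0],[0,0,0],0],[[0.008,0,0],[0,0,0],0],[[0.008,0,0],[0,0,0],0]]'; python3 - <<'E'
from h import *
rel([0,15,30])
E
```

```text
time: 20.4
ee_pos: [550.8, -68.3, 30.5]
eef_rot: [0.671, 0.742, -0.002, -0.0]
force: [3.6, -0.0, -3.8]
opening: 15.0
t 20.4 jig pos [ 0.3 12.5 30.5] force [ 3.5 -0.4 -3.8] open 15.0
shift [0.0025, -0.0003, 0.0005] turn [-0.17, 0.1, 0.07]
time: 21.2
ee_pos: [550.3, -64.4, 30.5]
eef_rot: [0.672, 0.741, -0.003, 0.001]
force: [5.0, -14.2, -3.8]
opening: 14.8
t 21.2 jig pos [ 0.3 16.4 30.5] force [  3.6 -14.6  -3.8] open 14.8
shift [-0.0014, -0.0003, 0.0005] turn [-0.17, 0.34, -0.11]
```

It stopped hard at 14.6 N, 34.5 mm after the second grasp (travel about 91 mm). One more firm push to confirm the stop, then I'll release and lift.

```bash
python3 -m crank '[[[0.004,0,0],[0,0,0],0],[[0.005,0,0],[0,0,0],0],[[0.006,0,0],[0,0,0],0],[[0.006,0,0],[0,0,0],0],[[0.006,0,0],[0,0,0],0],[[0.006,0,0],[0,0,0],0],[[0.006,0,0],[0,0,0],0],[[0.006,0,0],[0,0,0],0]]'; python3 -c "
from h import *
rel([0,15,30])"
python3 -m crank '[[[0.001,0,0],[0,0,0],0],[[0.001,0,0],[0,0,0],0],[[0.001,0,0],[0,0,0],1],[[0.001,0,0],[0,0,0],1],[[0.001,0,0],[0,0,0],1],[[0.001,0,0],[0,0,0],1],[[0.001,0,0],[0,0,0],1],[[0.001,0,0],[0,0,0],1]]'
python3 -m crank '[[[0,0,0],[0,0,0],1],[[0,0,0],[0,0,0],1],[[0,0,0],[0,0,0],1],[[0,0,0],[0,0,0],1],[[0,0,-0.02],[0,0,0],1],[[0,0,-0.05],[0,0,0],1],[[0,0,-0.08],[0,0,0],1],[[0,0,-0.11],[0,0,0],1]]'
python3 -m crank '[[[-0.03,0,-0.02],[0,0,0],1],[[-0.06,0,-0.04],[0,0,0],1],[[-0.08,0,-0.06],[0,0,0],1],[[-0.08,0,-0.06],[0,0,0],1],[[-0.08,0,-0.06],[0,0,0],1],[[-0.08,0,-0.06],[0,0,0],1],[[-0.08,0,-0.06],[0,0,0],1],[[-0.08,0,-0.06],[0,0,0],1]]'
python3 - <<'E'
from h import *
rel([0,-60,200])
for n in('wrist','top','scene'):
    cv2.imwrite(f'pics/{n}6.png',manip.get_image(n)[:,:,::-1])
w=cv2.imread('pics/wrist6.png')[0:240,230:420]; t=cv2.imread('pics/scene6.png')[120:280,160:360]
cv2.imwrite('pics/c6.png',np.hstack([cv2.resize(w,(380,480)),cv2.resize(t,(400,480))]))
E
```

```text
time: 22.0
ee_pos: [550.4, -64.4, 30.5]
eef_rot: [0.674, 0.739, -0.005, 0.004]
force: [6.5, -19.3, -4.9]
opening: 14.9
t 22.0 jig pos [ 0.3 16.4 30.5] force [  4.6 -19.9  -4.9] open 14.9
shift [-0.0014, -0.0003, 0.0005] turn [-0.16, 0.68, -0.38]
time: 22.8
ee_pos: [550.2, -63.3, 30.5]
eef_rot: [0.673, 0.739, -0.005, 0.003]
force: [-0.2, 0.2, -0.2]
opening: 58.5
time: 23.6
ee_pos: [550.1, -61.8, 141.5]
eef_rot: [0.673, 0.739, -0.005, 0.003]
force: [0.6, 0.1, -0.7]
opening: 91.8
time: 24.4
ee_pos: [557.4, -139.8, 201.8]
eef_rot: [0.673, 0.74, -0.005, 0.003]
force: [0.4, 0.2, -0.5]
opening: 91.9
t 24.4 jig pos [-2.000e-01 -5.930e+01  2.018e+02] force [ 0.4  0.2 -0.5] open 91.9
shift [-0.0007, 0.0002, 0.0018] turn [-0.25, 0.63, -0.28]
```

View pics/c6.png

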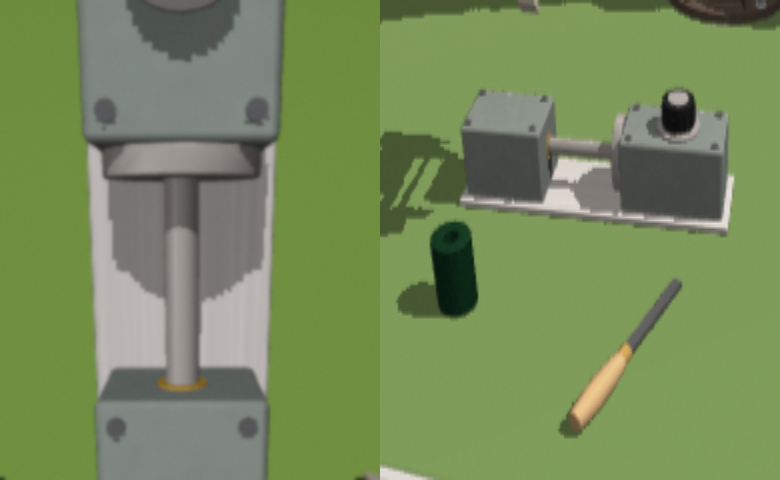

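View pics/scene6.png

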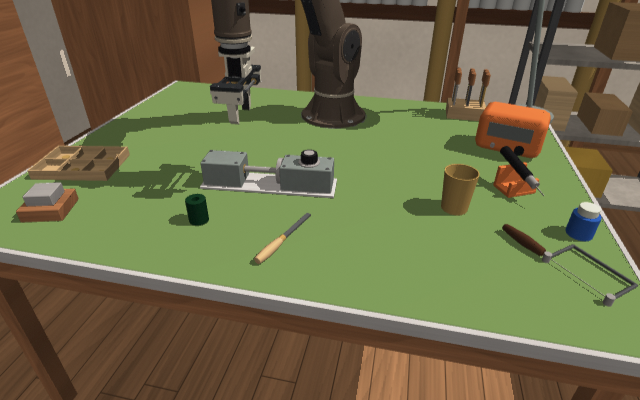

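The flange is closed up against the lock block. The file, wax tube and beaker look unmoved, and the gripper is clear of everything.

```bash
python3 -c "
from plant import manip
print(manip.close_job(), manip.state()['time'])"
```

```text
the job is handed in; nothing more can be done
the job is handed in; nothing more can be done
```

The bar is fully home, with its flange closed up against the lock block, and the job is handed in.

- **Lock:** it was on. The first push stopped after about 7 mm at 15.7 N. I backed off 2 mm, turned the knob a measured 45.1°, and the bar then slid freely at about 3 N.
- **Push:** I pushed to about 56 mm holding the bar in front of the flange, then took it again behind the flange and pushed it home. It stopped hard at about 91 mm of travel by my estimate (nominal 92) and did not move when I pushed again at about 20 N. The largest force I read at the wrist, at the end of each move, was about 21 N.
- **Last checks:** the final wrist and scene pictures show no gap between the flange and the lock block. By eye, the file, wax tube and beaker are where they were. The gripper was open and clear at z ≈ 200 mm, and the clock stood at about 24.5 s of the 72 s allowed.
- **Disagreements:** the first top-view estimate of the jig was about 2 mm off sideways. The wrist view corrected it, and no check failed after that.

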